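# Set out the solvent tray for the chromatograph

### The job

Set out the solvent tray: stand the blue-capped bottle on the ringed seat next to the blue marker, the red-capped bottle on the seat next to the red marker, and the glass beaker between them on the middle seat, each centred in its ring, and put the orange cover centred and flat on top of the beaker. Keep the bottles and the beaker upright all the time, and leave the green-capped bottle and the amber jar where they stand.

Things in the scene. Friction and masses are not known exactly. Their poses are not given: they have to be found in the camera images.
- bottle_blue_c (a point): Centre (half-way up, on the axis) of the blue-capped solvent bottle: a clear glass bottle 46 mm in diameter and 91 mm high with a blue screw cap and a white paper label, standing upright on the bench; z axis up. Glass wall straight at mid-height, where it can be gripped; 100 to 200 g.
- bottle_red_c (a point): Centre (half-way up, on the axis) of the red-capped solvent bottle: a clear glass bottle 46 mm in diameter and 91 mm high with a red screw cap and a white paper label, standing upright on the bench; z axis up. Glass wall straight at mid-height, where it can be gripped; 100 to 200 g.
- beaker_c (a point): Centre (half-way up, on the axis) of the empty glass beaker: clear, open at the top, 50 mm in diameter, 70 mm high, wall 3 mm, straight sides, a white line round it 10 mm below the rim, no handle, standing upright on the bench; z axis up. It is gripped across the outside. 60 to 130 g.
- cover_c (a point): Centre of the knob of the beaker cover, which lies flat on the bench: an orange disc 62 mm in diameter and 5 mm thick with a black upright round knob on its centre, 18 mm in diameter and 34 mm tall, by which it is gripped. This point is 22 mm above the disc's flat underside; the knob's top is 39 mm above the underside. Keep the fingertips above the disc, more than 5 mm over the underside. z axis up; 35 to 70 g.
- tray: The solvent tray, fixed on the bench: a flat grey tray with a dark blue rim, 130 mm (x) by 400 mm (y), its upper surface 6 mm above the bench, with a rim 5 mm higher and 5 mm wide round the edge. Origin: centre of its underside, at bench height; y along its length. Three seats, each a thin black painted circle 76 mm across, flush with the surface, are centred on its y axis at y = -105, 0 and +105 mm.
- mark_blue: The blue channel marker, fixed on the tray: a short steel stem on a round foot, with a blue disc 28 mm in diameter on top, 44 mm high in all. Origin: under its foot, at the tray's upper surface, on the tray's y axis at y = +170 mm or -170 mm in the tray's frame (the red marker is at the other end). The nearest seat's centre is 65 mm from here towards the tray's middle.
- mark_red: The red channel marker, fixed on the tray: a short steel stem on a round foot, with a red disc 28 mm in diameter on top, 44 mm high in all. Origin: under its foot, at the tray's upper surface, on the tray's y axis at y = +170 mm or -170 mm in the tray's frame (the blue marker is at the other end). The nearest seat's centre is 65 mm from here towards the tray's middle.
- bottle_green_c (a point): Centre of the green-capped bottle, like the others (46 mm in diameter, 91 mm high) but with a green cap; it stands loose among them and is to be left alone.
- jar_c (a point): Centre of a loose amber glass jar with a white cap, 44 mm in diameter and 50 mm high; to be left alone.
Things that resemble listed ones, but are neither listed nor needed, are in the scene too. What is shaped like the part that bears bottle_red_c but purple is not meant. Leave any pink look-alike of the part that bears cover_c alone.

How it is judged (in metres and radians):
At the end, for the whole second after the job is handed in: Each bottle on the seat next to the marker of its cap colour, beaker on the middle seat, each within about 13 mm of the seat's centre; cover flat on the beaker's rim within 10 mm of its axis; all four upright within 0.12 rad, at rest, bottles and beaker standing on the tray (x of bottle_blue_c in the frame of tray between -0.013 and 0.013 m and y of bottle_blue_c in the frame of tray between -0.13 and 0.13 m and horizontal distance between bottle_blue_c and mark_blue between 0.052 and 0.078 m and height (world z) of bottle_blue_c between 0.043 and 0.06 m and x of bottle_red_c in the frame of tray between -0.013 and 0.013 m and y of bottle_red_c in the frame of tray between -0.13 and 0.13 m and horizontal distance between bottle_red_c and mark_red between 0.052 and 0.078 m and height (world z) of bottle_red_c between 0.043 and 0.06 m and x of beaker_c in the frame of tray between -0.013 and 0.013 m and y of beaker_c in the frame of tray between -0.013 and 0.013 m and height (world z) of beaker_c between 0.033 and 0.049 m and horizontal distance between cover_c and beaker_c below 0.01 m and z of cover_c in the frame of beaker_c between 0.05 and 0.064 m and angle between each of bottle_blue_c, bottle_red_c, beaker_c, cover_c's own z axis and vertical below 0.12 rad and linear speed of each of bottle_blue, bottle_red, beaker, cover below 0.02 m/s); the robot touches nothing.
It fails at once if the green-capped bottle was moved from its place (more than 25 mm) (distance of bottle_green_c from where it was at the start of the episode above 0.025 m).
It fails at once if the amber jar was moved from its place (more than 25 mm) (distance of jar_c from where it was at the start of the episode above 0.025 m).
It fails at once if the blue-capped bottle was tipped (more than 0.7 rad) (angle between bottle_blue_c's own z axis and vertical above 0.7 rad).
It fails at once if the red-capped bottle was tipped (more than 0.7 rad) (angle between bottle_red_c's own z axis and vertical above 0.7 rad).
It fails at once if the beaker was tipped (more than 0.7 rad) (angle between beaker_c's own z axis and vertical above 0.7 rad).
It also fails if it takes over 115 s, if anything falls off the work surface, if the arm or the gripper's body presses on something with over 40 N, if the wrist force passes 120 N, or if a joint passes its speed limit or range.

### The arm

A 7-joint arm with a two-finger parallel gripper is mounted at the origin on the work surface. World frame = base frame: x ahead of the robot, y to its left, z up, the work surface at z = 0. Lengths are in mm, angles in rad, forces in N, time in s.
With the tool pointing down it reaches from about 400 to 850 mm from the base axis. Payload 4.5 kg.
Tool frame: the origin (TCP) lies on the centre line of the jaws, within the pads' length; the fingertips stand 14 mm ahead of it and the grasp point (between the pads) lies 5 mm behind it; z points along the fingers, y is the line along which they close (so a half turn about z gives the same grasp; the last joint's range is limited). The gripper opens to 88 mm and grips with 3 to 60 N. Pads are 18 mm wide; open, the fingers measure 123 mm over their backs; the gripper's body (75 mm by 187 mm) begins 45 mm behind the grasp point.
Start: joints at [-1.091, 0.689, -0.195, 1.565, 0.157, 0.902, -0.215], TCP at [269.472, 563.948, 252.743] pointing down, gripper open.
Joint ranges: [-3.01, 3.01], [-0.46, 2.08], [-1.47, 1.51], [0.13, 2.56], [-1, 4.14], [0.04, 2.09], [-2.66, 2.66]. Speed limits (rad/s): [2.57, 2.57, 3.14, 3.14, 3.14, 3.14, 3.14].

### API

Orientations are given as a unit quaternion [x, y, z, w].
In Python, from bench import status, imaging, hand_in, nets gives the robot as it stands. The module is installed in compiled form; this text tells all that it offers.
- The arm moves only by the tool play_rows, never from a script. Its argument "plan" is a list of rows, each an object of numbers: "dx", "dy", "dz": the shift along the tool's x, y, z in mm; "rx", "ry", "rz": the turn, a rotation vector about the tool's x, y, z in units of 10 degrees (1.0 is 10 degrees). In form: [{"dx": .., "dy": .., "dz": .., "rx": .., "ry": .., "rz": ..}, ...]. A call has 1 to 12 rows; each row is the pose to reach, as a shift and turn from the pose commanded when the call began, along the tool's axes at that moment; what a row does not reach only later rows make up. A row lasts 1/8 s, in which the tool goes at most 62.5 mm and 10.7 degrees, less where a joint would pass 70% of its speed; a pose out of reach is approached as far as the arm can. A call with a gripper value outside its range is refused whole. "fingers" is the opening, from 0 (shut) to 1 (fully open), set as the call begins (left out, the last holds). The fingers move at their own pace and stop on an object; "grip_force" is the grip in N (left out, the last holds). Time passes only in rows, so rows that repeat a pose let the fingers close. It gives the time, the measured TCP pose, the force, the opening and the grip force at its end, in the units of the state.
- status.sense(): the state, without advancing time (a new reading comes with each control period).
- imaging.grab_frame(name): name is "side" or "top" or "wrist"; returns the picture (400x640x3 uint8, red, green, blue); there is no depth.
- imaging.get_calibration(name): a dict with "K" (3x3 intrinsics, pixels), "view" (4x4, takes a point from world to camera coordinates); the wrist camera has in their place "hand_eye" (4x4, takes a point from camera to tool coordinates, whose origin is the TCP and whose axes are the flange's). Camera axes: x right, y down, z forward; pixel columns grow to the right and rows downward; lengths in mm; the calibration is good to about 2 mm. A picture is of the moment at which its call begins: read the wrist's pose just before it. get_calibration takes no time and is no camera call.
- hand_in(): hands the job in; it is judged then, once.
Trained networks look in the newest picture that a camera, given by its name, has taken for a name from the list of things; names that differ only in an ending like _2 or _b are one class to them, and where a whole thing is asked for, a point or a joint stands for the part that bears it (a point fixed in the world has none). Each returns a list of dicts, best first, with "confidence" (0 to 1); they miss things now and then, are a little off and sometimes report something else, mostly with a low value. They report only what shows in the picture. A call takes as long as a camera call. They do not tell look-alikes from the thing itself.
- nets.find_in(target, camera): "uv" ([column, row] in pixels, amid what is visible of it).
- nets.regions_of(target, camera): "mask" (400x640 bool, what is visible of it) and "uv" ([column, row] in pixels, amid what is visible of it).
The state is a dict: "time": time; "qpos": joint angles; "qvel": joint speeds; "joint_efforts": joint torques, N m; "ee_pos": TCP position; "eef_rot": TCP orientation; "force": force on the tool from outside, world axes, zero at the start; "ft_torque": the same for the moment, N m; "opening": finger opening in mm; "grasp_force": force on a finger pad.
Only numpy, scipy, OpenCV 4.12 (cv2) and the standard library are available. Lean on these libraries where they do the work, as an engineer would, in place of code of your own. Each camera call takes 0.05 s, during which the arm holds its last target. There are 200 camera calls.

## Working session

There is one attempt and no reset: what is moved stays moved. The work goes in short steps, Python scripts to look and compute and a tool call to move; the robot and the scene stay as the last step left them, time stands still between calls to the robot, and variables do not carry over. Pictures are saved under pics/ and viewed, at most 14 in all, crops included, and the job is handed in when it is done.

Besides the shell and the picture viewer there is one more tool, called as a command line: name --argument value ..., lists and objects as JSON in quotes. play_rows: Moves the arm, as the interface text tells. Its arguments: {"type":"object","properties":{"plan":{"type":"array"},"fingers":{"type":"number"},"grip_force":{"type":"number"}},"required":["plan"]}

```bash
mkdir -p pics; python3 - <<'E'
from bench import status, imaging
import cv2
s=status.sense();print({k:s[k] for k in('time','ee_pos','eef_rot','opening')})
for n in('side','top','wrist'):
    im=imaging.grab_frame(n);cv2.imwrite(f'pics/{n}0.png',im[:,:,::-1])
    print(n,imaging.get_calibration(n))
E
```

```text
{'time': 0.0, 'ee_pos': array([269.24107753, 563.34614308, 251.91775379]), 'eef_rot': array([ 2.20976867e-01,  9.75278601e-01, -9.24819528e-04, -1.40477249e-04]), 'opening': 88.08120729079036}
side {'K': array([[417.65418314,   0.        , 319.69528657],
       [  0.        , 417.65418314, 196.9039156 ],
       [  0.        ,   0.        ,   1.        ]]), 'view': array([[ 9.83323974e-01, -1.80014900e-01, -2.58572735e-02,
        -5.12882776e+02],
       [-1.09534491e-01, -4.72733253e-01, -8.74371470e-01,
         1.14540389e+02],
       [ 1.45176299e-01,  8.62622691e-01, -4.84567781e-01,
         7.89520274e+02],
       [ 0.00000000e+00,  0.00000000e+00,  0.00000000e+00,
         1.00000000e+00]])}
top {'K': array([[411.29344794,   0.        , 316.396567  ],
       [  0.        , 411.29344794, 197.29741696],
       [  0.        ,   0.        ,   1.        ]]), 'view': array([[-6.65330840e-03, -9.99722473e-01, -2.25989196e-02,
         2.12513336e+01],
       [-9.91609507e-01,  9.51355155e-03, -1.28918881e-01,
         5.29370356e+02],
       [ 1.29098098e-01,  2.15515664e-02, -9.91397605e-01,
         1.02006664e+03],
       [ 0.00000000e+00,  0.00000000e+00,  0.00000000e+00,
         1.00000000e+00]])}
wrist {'K': array([[337.59789941,   0.        , 318.75580758],
       [  0.        , 337.59789941, 202.69272238],
       [  0.        ,   0.        ,   1.        ]]), 'hand_eye': array([[ 9.83522457e-04, -9.66635759e-01, -2.56152968e-01,
         6.60269128e+01],
       [ 9.99999516e-01,  9.46788842e-04,  2.66723556e-04,
         1.85324675e-01],
       [-1.53017554e-05, -2.56153106e-01,  9.66636222e-01,
        -1.31792248e+02],
       [ 0.00000000e+00,  0.00000000e+00,  0.00000000e+00,
         1.00000000e+00]])}
```

View pics/top0.png

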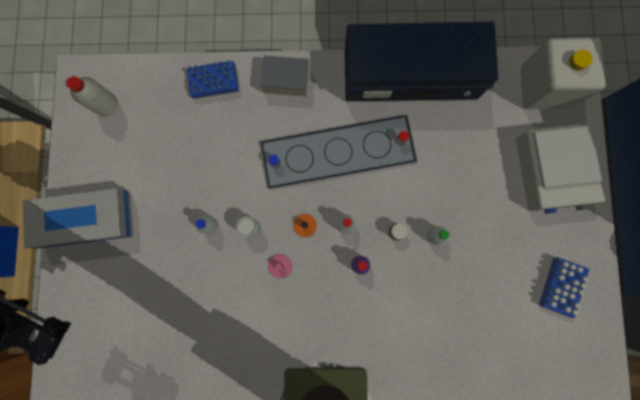

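View pics/side0.png

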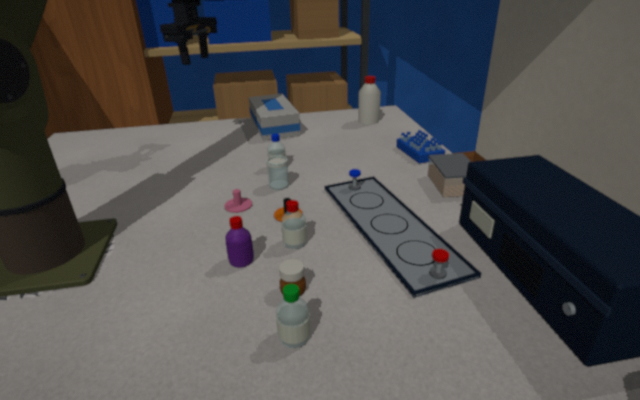

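The top view shows the blue-capped bottle at (201,224), beaker (246,226), orange cover (304,225), red-capped bottle (347,223), jar (399,231) and green-capped bottle (440,236). The purple look-alike is at (361,265), the pink one at (280,266), and the markers are blue (273,160) and red (404,136). The side view agrees.

```bash
cat > h.py <<'E'
import numpy as np, cv2
from scipy.spatial.transform import Rotation as R
from bench import status, imaging, nets
def cam(n,s=None):
    c=imaging.get_calibration(n)
    if 'view' in c:
        V=np.array(c['view']);return np.array(c['K']),V
    s=s or status.sense()
    T=np.eye(4);T[:3,:3]=R.from_quat(s['eef_rot']).as_matrix();T[:3,3]=s['ee_pos']
    return np.array(c['K']),np.linalg.inv(T@np.array(c['hand_eye']))
def ray(kv,uv):
    K,V=kv;Rm=V[:3,:3];o=-Rm.T@V[:3,3]
    d=Rm.T@np.linalg.solve(K,[uv[0],uv[1],1.]);return o,d/np.linalg.norm(d)
def onz(kv,uv,z):
    o,d=ray(kv,uv);return o+d*(z-o[2])/d[2]
def tri(a,b):
    (o1,d1),(o2,d2)=a,b
    t=np.linalg.lstsq(np.c_[d1,-d2],o2-o1,rcond=None)[0]
    p,q=o1+t[0]*d1,o2+t[1]*d2
    return (p+q)/2,np.linalg.norm(p-q)
def proj(kv,p):
    K,V=kv;q=K@(V[:3,:3]@np.asarray(p,float)+V[:3,3]);return q[:2]/q[2]
E
cat > m.py <<'E'
from h import *
names=['bottle_blue_c','bottle_red_c','beaker_c','cover_c','mark_blue','mark_red','bottle_green_c','jar_c']
zc=[45,45,35,5,28,28,45,25]
imaging.grab_frame('top');imaging.grab_frame('side');kt,ks=cam('top'),cam('side')
for n,z in zip(names,zc):
    print(n)
    for d in nets.find_in(n,'top')[:3]:
        print('  top',np.round(d['uv'],1),round(d['confidence'],2),np.round(onz(kt,d['uv'],z)))
    for d in nets.find_in(n,'side')[:3]:
        print('  side',np.round(d['uv'],1),round(d['confidence'],2),np.round(onz(ks,d['uv'],z)))
m=nets.regions_of('tray','top')
for d in m[:1]:
    c=max(cv2.findContours(d['mask'].astype(np.uint8),0,2)[0],key=cv2.contourArea)
    b=cv2.boxPoints(cv2.minAreaRect(c));P=np.array([onz(kt,p,10)for p in b]);print(d['confidence'],b,P.round(),P.mean(0),np.linalg.norm(np.diff(P,axis=0),axis=1))
# colour blobs of the caps in top
im=imaging.grab_frame('top');hsv=cv2.cvtColor(im,cv2.COLOR_RGB2HSV)
for n,lo,hi in(('blue',105,130),('red',-6,5),('green',50,75)):
    h=hsv[...,0].astype(int);h=np.where(h>170,h-180,h)
    mk=((h>=lo)&(h<=hi)&(hsv[...,1]>150)&(hsv[...,2]>70)).astype(np.uint8)
    N,_,st,ce=cv2.connectedComponentsWithStats(mk)
    print(n,[(ce[i].round(1).tolist(),int(st[i,4]),onz(kt,ce[i],91).round().tolist(),onz(kt,ce[i],44).round().tolist()) for i in range(1,N) if 15<st[i,4]<300 and 190<ce[i][0]<460])
E
python3 m.py
```

```text
bottle_blue_c
  top [204.9 223.8] 0.58 [463. 300.  45.]
  side [276.1 147.8] 0.81 [464. 330.  45.]
bottle_red_c
  top [358.2 267. ] 0.85 [353. -86.  45.]
  top [343.8 223. ] 0.56 [462. -52.  45.]
  side [236.4 243. ] 0.9 [356. -95.  45.]
  side [292.5 226.8] 0.56 [459. -65.  45.]
beaker_c
  top [247.  225.3] 0.95 [459. 194.  35.]
  side [277.5 171.7] 0.6 [455. 201.  35.]
cover_c
  top [279.1 265.6] 0.96 [356. 115.   5.]
  top [302.1 222.7] 0.85 [467.  55.   5.]
  side [233.8 203.3] 0.71 [347. 122.   5.]
  side [281. 210.] 0.68 [448.  69.   5.]
mark_blue
  top [397.9 232.3] 0.67 [ 439. -189.   28.]
  top [206.2 224.3] 0.6 [463. 301.  28.]
  side [355.6 174.9] 0.46 [638. 154.  28.]
mark_red
  top [402.9 138.5] 0.65 [ 683. -210.   28.]
  side [438.2 261.9] 0.55 [ 688. -200.   28.]
bottle_green_c
  top [438.6 233.7] 0.75 [ 434. -287.   45.]
  side [287.6 320.4] 0.55 [ 424. -297.   45.]
jar_c
  top [395.5 230.1] 0.62 [ 444. -184.   25.]
  side [294.6 272.7] 0.93 [ 448. -174.   25.]
blue [([191.4, 87.1], 18, [806.0, 330.0, 91.0], [826.0, 346.0, 44.0]), ([273.3, 159.4], 76, [617.0, 121.0, 91.0], [628.0, 127.0, 44.0]), ([200.1, 223.4], 57, [461.0, 298.0, 91.0], [464.0, 312.0, 44.0])]
red [([403.5, 135.8], 76, [673.0, -200.0, 91.0], [686.0, -209.0, 44.0]), ([347.0, 222.2], 47, [461.0, -57.0, 91.0], [464.0, -60.0, 44.0]), ([361.6, 265.1], 61, [359.0, -90.0, 91.0], [358.0, -94.0, 44.0])]
green [([443.9, 234.1], 37, [431.0, -287.0, 91.0], [433.0, -301.0, 44.0])]
```

```bash
python3 - <<'E'
from h import *
kt,ks=cam('top'),cam('side')
for a,b in(((346,100),(462,193)),((346,100),(466,178)),((496,98),(583,325)),((496,98),(577,310))):
    p,e=tri(ray(kt,a),ray(ks,b));print(a,b,p.round(),round(e,1))
print(onz(ks,(462,226),0),onz(ks,(577,350),0))
for p in([628,127,50],[686,-209,50],[639,63,6],[675,-145,6],[657,-41,6]):print(proj(kt,p).round(1),proj(ks,p).round(1))
print(status.sense()['qpos'])
E
python3 - <<'E'
import cv2
im=cv2.imread('pics/top0.png');cv2.imwrite('pics/c1.png',cv2.resize(im[100:290,180:460],None,fx=2.8,fy=2.8,interpolation=cv2.INTER_CUBIC))
E
```

```text
(346, 100) (462, 193) [783. -64.  73.] 19.5
(346, 100) (466, 178) [778. -65. 105.] 33.6
(496, 98) (583, 325) [ 761. -427.   97.] 6.6
(496, 98) (577, 310) [ 754. -419.  115.] 7.0
[802.52113982 -68.46895345   0.        ] [ 808.71548857 -388.47995976    0.        ]
[273.1 158.8] [354.5 171.8]
[404.  135.2] [440.5 254.5]
[299.1 158.2] [366.2 201.2]
[376.9 144.1] [416.9 254. ]
[338.  151.1] [389.  224.9]
[-1.09119867  0.68909652 -0.19459455  1.56526184  0.15734496  0.90248896
 -0.21512398]
```

View pics/c1.png

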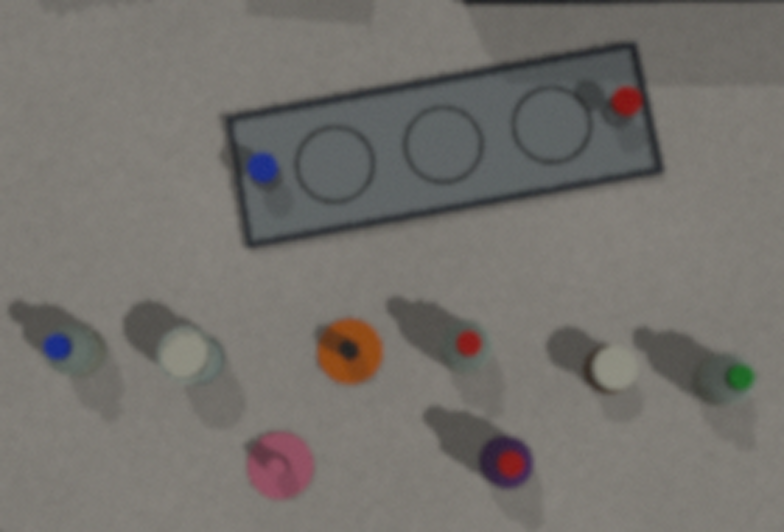

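The crop confirms the predicted ring centres. The object at (246,226) has a whitish top, so I'll look at it with the wrist camera.

play_rows --plan '[{"dx": -325, "dy": -191, "dz": -50}, {"dx": -325, "dy": -191, "dz": -50}, {"dx": -325, "dy": -191, "dz": -50}, {"dx": -325, "dy": -191, "dz": -50}, {"dx": -325, "dy": -191, "dz": -50}, {"dx": -325, "dy": -191, "dz": -50}, {"dx": -325, "dy": -191, "dz": -50}, {"dx": -325, "dy": -191, "dz": -50}, {"dx": -325, "dy": -191, "dz": -50}]' --fingers 1

```text
$.plan[0]: bad value
```

```bash
cat > w.py <<'E'
import sys
from h import *
s=status.sense();k=cam('wrist',s);im=imaging.grab_frame('wrist');cv2.imwrite(f'pics/{sys.argv[1]}.png',im[:,:,::-1])
print(s['time'],s['ee_pos'].round(1),s['eef_rot'].round(4),round(s['opening'],1),np.round(s['force'],1))
zc={'bottle_blue_c':45,'bottle_red_c':45,'beaker_c':35,'cover_c':20,'mark_blue':44,'mark_red':44}
for n in sys.argv[2:]:
    for d in nets.regions_of(n,'wrist')[:3]:
        mu=np.argwhere(d['mask']).mean(0)[::-1]
        print(n,round(d['confidence'],2),np.round(d['uv'],1),mu.round(1),onz(k,mu,zc[n]).round(1))
hsv=cv2.cvtColor(im,cv2.COLOR_RGB2HSV);h=hsv[...,0].astype(int);h=np.where(h>170,h-180,h)
for n,lo,hi in(('blue',105,130),('red',-6,5),('green',50,75),('orange',6,18)):
    mk=((h>=lo)&(h<=hi)&(hsv[...,1]>150)&(hsv[...,2]>60)).astype(np.uint8)
    N,_,st,ce=cv2.connectedComponentsWithStats(mk)
    for i in range(1,N):
        if st[i,4]>60: print(n,ce[i].round(1),st[i].tolist(),*[onz(k,ce[i],z)[:2].round(1) for z in(5,44,50,91)])
E
python3 w.py w1 bottle_blue_c beaker_c mark_blue
```

```text
1.15 [269.5 564.  252.8] [2.210e-01 9.753e-01 1.000e-04 0.000e+00] 88.0 [ 0.8 -0.3  0.4]
blue [607.8  55.1] [564, 0, 76, 104, 6029] [286.8 889.8] [278.9 859.3] [277.7 854.6] [269.4 822.5]
blue [489.1 234.6] [456, 216, 69, 39, 720] [423.8 715.8] [401.8 703.2] [398.5 701.2] [375.4 687.9]
blue [400.2 283. ] [380, 272, 35, 18, 260] [437.4 596.2] [414.  595.8] [410.4 595.8] [385.8 595.4]
blue [434.8 347.7] [397, 327, 78, 37, 1901] [544.1 602.2] [509.8 601.2] [504.5 601. ] [468.4 600. ]
```

View pics/w1.png

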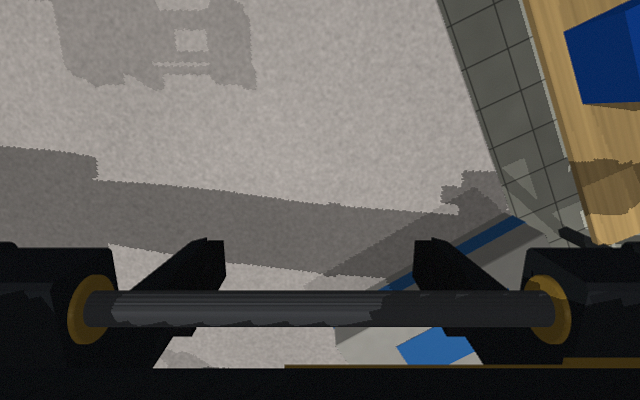

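The wrist camera looks toward the tool's +x and shows only empty bench from here. The move was refused because the rows need every field.

play_rows --plan '[{"dx": -60, "dy": -30, "dz": -10, "rx": 0, "ry": 0, "rz": 0}, {"dx": -115, "dy": -60, "dz": -20, "rx": 0, "ry": 0, "rz": 0}, {"dx": -170, "dy": -90, "dz": -30, "rx": 0, "ry": 0, "rz": 0}, {"dx": -225, "dy": -115, "dz": -40, "rx": 0, "ry": 0, "rz": 0}, {"dx": -280, "dy": -140, "dz": -50, "rx": 0, "ry": 0, "rz": 0}, {"dx": -335, "dy": -165, "dz": -50, "rx": 0, "ry": 0, "rz": 0}, {"dx": -380, "dy": -190, "dz": -50, "rx": 0, "ry": 0, "rz": 0}, {"dx": -409, "dy": -204, "dz": -50, "rx": 0, "ry": 0, "rz": 0}, {"dx": -409, "dy": -204, "dz": -50, "rx": 0, "ry": 0, "rz": 0}, {"dx": -409, "dy": -204, "dz": -50, "rx": 0, "ry": 0, "rz": 0}]' --fingers 1

```text
time: 2.6
ee_pos: [549.7, 204.9, 302.7]
eef_rot: [0.22, 0.975, 0.001, -0.0]
force: [-0.1, 0.8, -0.3]
opening: 88.1
grasp_force: 0.0
```

```bash
python3 w.py w2 bottle_blue_c beaker_c
```

```text
2.6 [549.7 204.9 302.7] [ 2.203e-01  9.754e-01  5.000e-04 -5.000e-04] 88.1 [-0.1  0.8 -0.3]
bottle_blue_c 0.57 [363.9  60.8] [363.4  60.4] [461.  300.7  45. ]
bottle_blue_c 0.41 [289.7 247. ] [290.4 248.8] [621.5 132.4  45. ]
blue [369.6  54.1] [358, 41, 24, 27, 489] [454.8 316.8] [458.  309.2] [458.5 308.1] [461.9 300.1]
blue [289.7 254.4] [279, 244, 22, 22, 395] [641.9 117.5] [628.2 128. ] [626.  129.7] [611.6 140.7]
blue [445.4 345.9] [418, 327, 60, 38, 1216] [871.6 260.3] [837.  257.9] [831.6 257.5] [795.3 254.9]
red [ 64.6 208.2] [50, 198, 30, 22, 497] [ 455.5 -121.5] [458.7 -89.3] [459.2 -84.3] [462.5 -50.5]
orange [180.3 154.8] [155, 132, 49, 48, 1552] [460.7  53.4] [463.4  69.7] [463.8  72.2] [466.6  89.4]
```

View pics/w2.png

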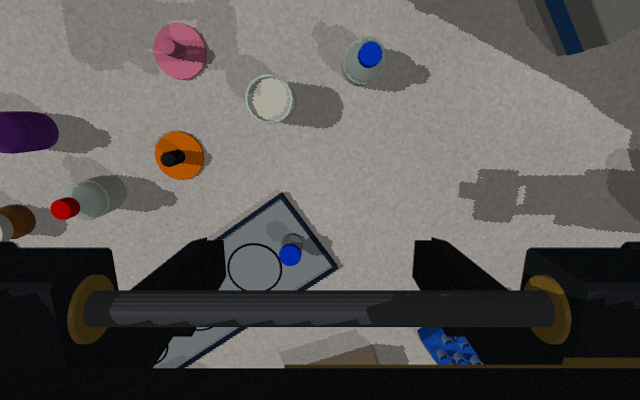

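The wrist view shows the blue-capped bottle's cap at (369,54), the open beaker with its rim at (270,98), the cover at (180,155) with its black knob, and the blue marker at (290,254).

```bash
cat > to.py <<'E'
import sys
from h import *
s=status.sense();Rm=R.from_quat(s['eef_rot'])
p=s['ee_pos']
for a in sys.argv[1:]:
    t=np.array([float(x) for x in a.split(',')]);print(a,'tool shift',Rm.inv().apply(t-p).round(1))
y=Rm.apply([0,1,0]);print('yaw',np.degrees(np.arctan2(y[1],y[0])).round(2),'z',Rm.apply([0,0,1]).round(4),'q7',s['qpos'][6].round(2))
E
python3 to.py 461.5,300.3,160 461.5,300.3,45
python3 - <<'E'
from h import *
k=cam('wrist');im=cv2.imread('pics/w2.png')
print(onz(k,(270,98.5),70).round(1),onz(k,(270,98.5),35).round(1))
E
```

```text
461.5,300.3,160 tool shift [120.1  48.  143. ]
461.5,300.3,45 tool shift [120.1  47.9 258. ]
yaw 64.63 z [-4.e-04  9.e-04 -1.e+00] q7 0.54
[455.1 194.8  70. ] [451.7 191.   35. ]
```

play_rows --plan '[{"dx": 40, "dy": 16, "dz": 20, "rx": 0, "ry": 0, "rz": 0}, {"dx": 80, "dy": 32, "dz": 60, "rx": 0, "ry": 0, "rz": 0}, {"dx": 120, "dy": 48, "dz": 100, "rx": 0, "ry": 0, "rz": 0}, {"dx": 120, "dy": 48, "dz": 140, "rx": 0, "ry": 0, "rz": 0}, {"dx": 120, "dy": 48, "dz": 170, "rx": 0, "ry": 0, "rz": 0}, {"dx": 120, "dy": 48, "dz": 200, "rx": 0, "ry": 0, "rz": 0}, {"dx": 120, "dy": 48, "dz": 230, "rx": 0, "ry": 0, "rz": 0}, {"dx": 120, "dy": 48, "dz": 250, "rx": 0, "ry": 0, "rz": 0}, {"dx": 120, "dy": 48, "dz": 258, "rx": 0, "ry": 0, "rz": 0}, {"dx": 120, "dy": 48, "dz": 258, "rx": 0, "ry": 0, "rz": 0}]' --fingers 1 --grip_force 20

```text
time: 4.0
ee_pos: [462.5, 299.2, 44.7]
eef_rot: [0.221, 0.975, 0.0, -0.0]
force: [0.4, 0.3, 0.3]
opening: 88.4
grasp_force: 0.0
```

play_rows --plan '[{"dx": 0, "dy": 0, "dz": 0, "rx": 0, "ry": 0, "rz": 0}, {"dx": 0, "dy": 0, "dz": 0, "rx": 0, "ry": 0, "rz": 0}, {"dx": 0, "dy": 0, "dz": 0, "rx": 0, "ry": 0, "rz": 0}, {"dx": 0, "dy": 0, "dz": 0, "rx": 0, "ry": 0, "rz": 0}, {"dx": 0, "dy": 0, "dz": 0, "rx": 0, "ry": 0, "rz": 0}, {"dx": 0, "dy": 0, "dz": 0, "rx": 0, "ry": 0, "rz": 0}, {"dx": 0, "dy": 0, "dz": 0, "rx": 0, "ry": 0, "rz": 0}, {"dx": 0, "dy": 0, "dz": 0, "rx": 0, "ry": 0, "rz": 0}]' --fingers 0.4 --grip_force 20

```text
time: 5.0
ee_pos: [463.2, 298.9, 44.9]
eef_rot: [0.221, 0.975, 0.0, 0.0]
force: [0.1, 0.2, 2.8]
opening: 45.7
grasp_force: 20.0
```

```bash
python3 to.py 463,299,140 639,63,140 639,63,52
```

```text
463,299,140 tool shift [  0.2   0.1 -95.1]
639,63,140 tool shift [-260.3 -137.   -95.1]
639,63,52 tool shift [-260.3 -137.1   -7.1]
yaw 64.46 z [ 6.e-04  6.e-04 -1.e+00] q7 0.2
```

play_rows --plan '[{"dx": 0, "dy": 0, "dz": -15, "rx": 0, "ry": 0, "rz": 0}, {"dx": 0, "dy": 0, "dz": -45, "rx": 0, "ry": 0, "rz": 0}, {"dx": 0, "dy": 0, "dz": -75, "rx": 0, "ry": 0, "rz": 0}, {"dx": -15, "dy": -8, "dz": -95, "rx": 0, "ry": 0, "rz": 0}, {"dx": -55, "dy": -29, "dz": -95, "rx": 0, "ry": 0, "rz": 0}, {"dx": -100, "dy": -53, "dz": -95, "rx": 0, "ry": 0, "rz": 0}, {"dx": -145, "dy": -76, "dz": -95, "rx": 0, "ry": 0, "rz": 0}, {"dx": -190, "dy": -100, "dz": -95, "rx": 0, "ry": 0, "rz": 0}, {"dx": -230, "dy": -121, "dz": -95, "rx": 0, "ry": 0, "rz": 0}, {"dx": -252, "dy": -133, "dz": -95, "rx": 0, "ry": 0, "rz": 0}, {"dx": -260, "dy": -137, "dz": -95, "rx": 0, "ry": 0, "rz": 0}, {"dx": -260, "dy": -137, "dz": -95, "rx": 0, "ry": 0, "rz": 0}]'

```text
time: 6.5
ee_pos: [638.0, 63.2, 139.8]
eef_rot: [0.221, 0.975, 0.0, -0.0]
force: [-1.0, 0.4, -1.2]
opening: 45.6
grasp_force: 20.0
```

```bash
python3 to.py 639,63,52; python3 w.py w3 | grep -v orange
```

```text
639,63,52 tool shift [-1.1  0.3 87.8]
yaw 64.46 z [-7.e-04  5.e-04 -1.e+00] q7 0.7
6.5 [638.   63.2 139.8] [ 2.211e-01  9.753e-01  1.000e-04 -4.000e-04] 45.6 [-1.   0.4 -1.2]
blue [399.9 157.5] [379, 137, 43, 42, 1401] [636.4 135.1] [627.9 128.8] [626.6 127.8] [617.7 121.2]
blue [318.5 285.3] [296, 279, 48, 12, 357] [709.4  29.2] [690.3  38.4] [687.3  39.8] [667.2  49.4]
blue [318.7 343.1] [283, 327, 73, 38, 2283] [762.5   4.1] [735.6  16.9] [731.4  18.9] [703.2  32.3]
blue [596.1 330.7] [591, 327, 10, 12, 64] [859.  237.1] [818.  215.8] [811.7 212.6] [768.6 190.2]
```

View pics/w3.png

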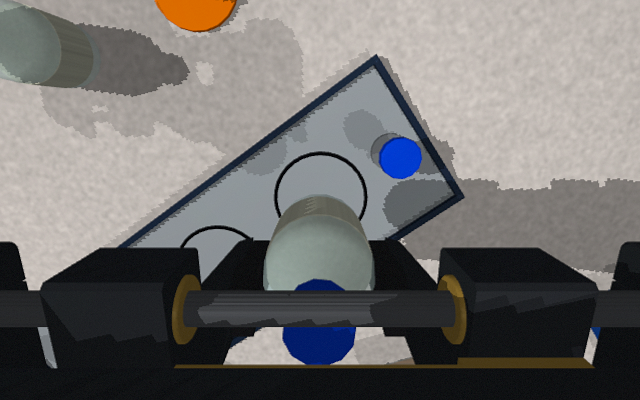

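The bottle is held upright, the blue marker is at (400,157), and ring centre is at about (321,197).

```bash
python3 - <<'E'
from h import *
k=cam('wrist')
print(onz(k,(321,197),6).round(1),onz(k,(321,152.5),6).round(1))
t=np.linspace(0,6.28,60)
P=np.array([proj(k,[639+38*np.cos(a),63+38*np.sin(a),6]) for a in t]);print(P.min(0),P.max(0))
E
```

```text
[637.9  66.5   6. ] [605.5  81.8   6. ]
[270.89041293 152.97130769] [364.51337511 243.73352048]
```

play_rows --plan '[{"dx": -1, "dy": 0, "dz": 30, "rx": 0, "ry": 0, "rz": 0}, {"dx": -1, "dy": 0, "dz": 55, "rx": 0, "ry": 0, "rz": 0}, {"dx": -1, "dy": 0, "dz": 72, "rx": 0, "ry": 0, "rz": 0}, {"dx": -1, "dy": 0, "dz": 82, "rx": 0, "ry": 0, "rz": 0}, {"dx": -1, "dy": 0, "dz": 87, "rx": 0, "ry": 0, "rz": 0}, {"dx": -1, "dy": 0, "dz": 88.5, "rx": 0, "ry": 0, "rz": 0}, {"dx": -1, "dy": 0, "dz": 88.5, "rx": 0, "ry": 0, "rz": 0}, {"dx": -1, "dy": 0, "dz": 88.5, "rx": 0, "ry": 0, "rz": 0}]'

```text
time: 7.55
ee_pos: [639.8, 62.4, 51.8]
eef_rot: [0.221, 0.975, 0.0, 0.0]
force: [-0.5, 0.5, -0.5]
opening: 45.4
grasp_force: 20.0
```

play_rows --plan '[{"dx": 0, "dy": 1.5, "dz": 0, "rx": 0, "ry": 0, "rz": 0}, {"dx": 0, "dy": 1.5, "dz": 0.8, "rx": 0, "ry": 0, "rz": 0}, {"dx": 0, "dy": 1.5, "dz": 0.8, "rx": 0, "ry": 0, "rz": 0}, {"dx": 0, "dy": 1.5, "dz": 0.8, "rx": 0, "ry": 0, "rz": 0}]'

```text
time: 8.05
ee_pos: [640.4, 64.2, 50.9]
eef_rot: [0.221, 0.975, 0.0, 0.0]
force: [-0.8, 0.8, 3.9]
opening: 45.7
grasp_force: 20.0
```

play_rows --plan '[{"dx": 0, "dy": 0, "dz": 0, "rx": 0, "ry": 0, "rz": 0}, {"dx": 0, "dy": 0, "dz": 0, "rx": 0, "ry": 0, "rz": 0}, {"dx": 0, "dy": 0, "dz": 0, "rx": 0, "ry": 0, "rz": 0}, {"dx": 0, "dy": 0, "dz": 0, "rx": 0, "ry": 0, "rz": 0}, {"dx": 0, "dy": 0, "dz": -10, "rx": 0, "ry": 0, "rz": 0}, {"dx": 0, "dy": 0, "dz": -40, "rx": 0, "ry": 0, "rz": 0}, {"dx": 0, "dy": 0, "dz": -80, "rx": 0, "ry": 0, "rz": 0}, {"dx": 0, "dy": 0, "dz": -130, "rx": 0, "ry": 0, "rz": 0}, {"dx": 0, "dy": 0, "dz": -180, "rx": 0, "ry": 0, "rz": 0}, {"dx": 0, "dy": 0, "dz": -230, "rx": 0, "ry": 0, "rz": 0}, {"dx": 0, "dy": 0, "dz": -230, "rx": 0, "ry": 0, "rz": 0}]' --fingers 0.75

```text
time: 9.43
ee_pos: [642.5, 64.5, 285.8]
eef_rot: [0.221, 0.975, 0.002, 0.005]
force: [0.5, -0.3, -0.5]
opening: 65.8
grasp_force: 0.0
```

```bash
python3 w.py w4 bottle_red_c cover_c; python3 to.py 555,-107,282
```

```text
9.425 [642.5  64.5 285.8] [0.2212 0.9752 0.0021 0.0046] 65.8 [ 0.5 -0.3 -0.5]
bottle_red_c 0.89 [70.8  4.3] [70.2  5.8] [388.3 -82.6  45. ]
bottle_red_c 0.79 [136.7  65.3] [136.4  66. ] [462.6 -55.   45. ]
cover_c 0.95 [234.4  22.8] [234.7  26. ] [466.   51.6  20. ]
blue [364.5 135.3] [352, 123, 26, 26, 524] [632.5 132.3] [627.7 128.6] [626.9 128. ] [621.9 124.1]
blue [316.3 176.6] [306, 165, 22, 24, 418] [653.   58.3] [646.3  61.6] [645.2  62.1] [638.1  65.6]
blue [566.8 225.1] [494, 188, 132, 69, 3906] [850.5 323.3] [825.  301.5] [821.1 298.2] [794.4 275.2]
red [112.5  60.5] [97, 47, 33, 27, 667] [433.3 -91.9] [447.3 -74.4] [449.5 -71.7] [464.3 -53.3]
orange [235.9  27. ] [208, 0, 55, 56, 2174] [463.   50.7] [474.2  54.7] [476.   55.3] [487.8  59.5]
555,-107,282 tool shift [   2.5 -190.1   -2.1]
yaw 64.46 z [-1.7e-03 -5.0e-04 -1.0e+00] q7 0.75
```

```bash
python3 to.py 462.5,-56,160 462.5,-56,45
```

```text
462.5,-56,160 tool shift [ 107.8 -183.8  120.1]
462.5,-56,45 tool shift [ 107.7 -183.7  235.1]
yaw 64.46 z [-1.7e-03 -5.0e-04 -1.0e+00] q7 0.75
```

play_rows --plan '[{"dx": 20, "dy": -40, "dz": 0, "rx": 0, "ry": 0, "rz": 0}, {"dx": 45, "dy": -80, "dz": 10, "rx": 0, "ry": 0, "rz": 0}, {"dx": 70, "dy": -125, "dz": 35, "rx": 0, "ry": 0, "rz": 0}, {"dx": 95, "dy": -165, "dz": 65, "rx": 0, "ry": 0, "rz": 0}, {"dx": 108, "dy": -184, "dz": 95, "rx": 0, "ry": 0, "rz": 0}, {"dx": 108, "dy": -184, "dz": 110, "rx": 0, "ry": 0, "rz": 0}, {"dx": 108, "dy": -184, "dz": 110, "rx": 0, "ry": 0, "rz": 0}, {"dx": 108, "dy": -184, "dz": 110, "rx": 0, "ry": 0, "rz": 0}]' --fingers 1

```text
time: 10.58
ee_pos: [463.4, -55.4, 170.3]
eef_rot: [0.221, 0.975, 0.0, -0.0]
force: [0.2, -0.5, 0.3]
opening: 88.1
grasp_force: 0.0
```

```bash
python3 w.py w5 | egrep -v 'blue|orange'; python3 to.py 462.5,-56,45
```

```text
10.575 [463.4 -55.4 170.3] [ 2.208e-01  9.753e-01  1.000e-04 -2.000e-04] 88.1 [ 0.2 -0.5  0.3]
red [193.3  90.7] [172, 72, 44, 38, 1277] [ 342.2 -113.7] [ 350.3 -102.3] [ 351.5 -100.5] [360.1 -88.5]
red [315.7 212.9] [300, 195, 32, 36, 925] [482.5 -67.3] [472.2 -62. ] [470.6 -61.2] [459.7 -55.6]
462.5,-56,45 tool shift [  0.8  -1.1 125.6]
yaw 64.48 z [ 5.e-04  3.e-04 -1.e+00] q7 0.78
```

View pics/w5.png

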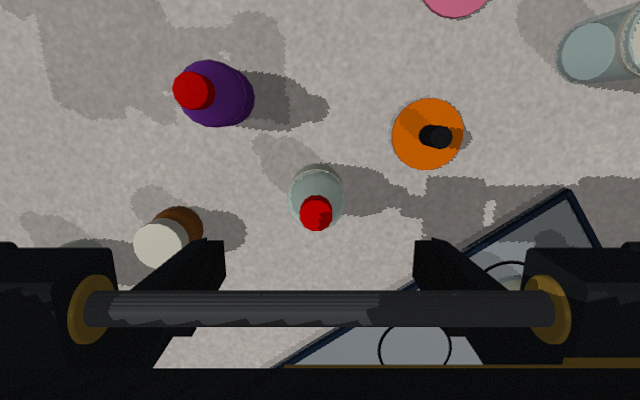

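The red-capped bottle (316,213) is centred between the jaws, clear of the jar at (160,240).

play_rows --plan '[{"dx": 2, "dy": -1, "dz": 30, "rx": 0, "ry": 0, "rz": 0}, {"dx": 2, "dy": -1, "dz": 60, "rx": 0, "ry": 0, "rz": 0}, {"dx": 2, "dy": -1, "dz": 90, "rx": 0, "ry": 0, "rz": 0}, {"dx": 2, "dy": -1, "dz": 115, "rx": 0, "ry": 0, "rz": 0}, {"dx": 2, "dy": -1, "dz": 125, "rx": 0, "ry": 0, "rz": 0}, {"dx": 2, "dy": -1, "dz": 125, "rx": 0, "ry": 0, "rz": 0}]'

```text
time: 11.38
ee_pos: [461.2, -55.5, 45.4]
eef_rot: [0.221, 0.975, 0.0, -0.0]
force: [0.2, 0.5, -0.3]
opening: 88.2
grasp_force: 0.0
```

play_rows --plan '[{"dx": 0, "dy": 0, "dz": 0, "rx": 0, "ry": 0, "rz": 0}, {"dx": 0, "dy": 0, "dz": 0, "rx": 0, "ry": 0, "rz": 0}, {"dx": 0, "dy": 0, "dz": 0, "rx": 0, "ry": 0, "rz": 0}, {"dx": 0, "dy": 0, "dz": 0, "rx": 0, "ry": 0, "rz": 0}, {"dx": 0, "dy": 0, "dz": 0, "rx": 0, "ry": 0, "rz": 0}, {"dx": 0, "dy": 0, "dz": 0, "rx": 0, "ry": 0, "rz": 0}, {"dx": 0, "dy": 0, "dz": 0, "rx": 0, "ry": 0, "rz": 0}, {"dx": 0, "dy": 0, "dz": 0, "rx": 0, "ry": 0, "rz": 0}]' --fingers 0.4 --grip_force 20

```text
time: 12.38
ee_pos: [461.0, -55.8, 45.5]
eef_rot: [0.221, 0.975, -0.0, 0.0]
force: [-0.5, -0.8, 5.1]
opening: 45.2
grasp_force: 20.0
```

```bash
python3 to.py 461,-56,140 675,-145,140 675,-145,52
```

```text
461,-56,140 tool shift [ -0.1  -0.2 -94.5]
675,-145,140 tool shift [-231.5   11.8  -94.4]
675,-145,52 tool shift [-231.5   11.8   -6.4]
yaw 64.45 z [ 1.e-04 -1.e-04 -1.e+00] q7 0.69
```

play_rows --plan '[{"dx": 0, "dy": 0, "dz": -15, "rx": 0, "ry": 0, "rz": 0}, {"dx": 0, "dy": 0, "dz": -45, "rx": 0, "ry": 0, "rz": 0}, {"dx": 0, "dy": 0, "dz": -75, "rx": 0, "ry": 0, "rz": 0}, {"dx": -10, "dy": 1, "dz": -95, "rx": 0, "ry": 0, "rz": 0}, {"dx": -45, "dy": 3, "dz": -95, "rx": 0, "ry": 0, "rz": 0}, {"dx": -90, "dy": 5, "dz": -95, "rx": 0, "ry": 0, "rz": 0}, {"dx": -135, "dy": 7, "dz": -95, "rx": 0, "ry": 0, "rz": 0}, {"dx": -180, "dy": 9, "dz": -95, "rx": 0, "ry": 0, "rz": 0}, {"dx": -212, "dy": 11, "dz": -95, "rx": 0, "ry": 0, "rz": 0}, {"dx": -231, "dy": 12, "dz": -95, "rx": 0, "ry": 0, "rz": 0}, {"dx": -231, "dy": 12, "dz": -95, "rx": 0, "ry": 0, "rz": 0}, {"dx": -231, "dy": 12, "dz": -95, "rx": 0, "ry": 0, "rz": 0}]'

```text
time: 13.88
ee_pos: [673.2, -143.8, 139.6]
eef_rot: [0.221, 0.975, 0.0, -0.001]
force: [1.0, 0.4, -1.8]
opening: 45.4
grasp_force: 20.0
```

```bash
python3 to.py 675,-145,52; python3 w.py w6 |egrep -v orange; python3 - <<'E'
from h import *
k=cam('wrist')
t=np.linspace(0,6.28,60)
P=np.array([proj(k,[675+38*np.cos(a),-145+38*np.sin(a),6]) for a in t]);print(P.min(0),P.max(0))
E
```

```text
675,-145,52 tool shift [-2.4 -0.3 87.6]
yaw 64.5 z [-2.6e-03  7.0e-04 -1.0e+00] q7 0.99
13.875 [ 673.2 -143.8  139.6] [ 2.207e-01  9.753e-01  1.000e-04 -1.400e-03] 45.4 [ 1.   0.4 -1.8]
red [318.9 344.5] [284, 327, 71, 38, 2516] [ 798.6 -203.1] [ 771.6 -190.2] [ 767.4 -188.2] [ 739.  -174.7]
[271.20061675 153.51019477] [364.7638095  244.20106058]
```

View pics/w6.png

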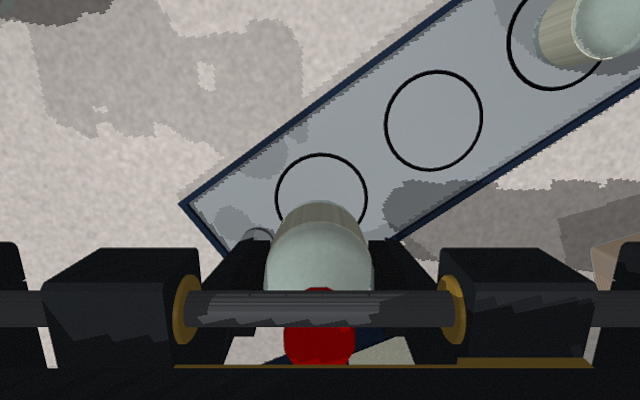

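The ring spans columns 275–367, about 3 px right of prediction, so I'll shift +2 mm in dy. The marker foot at (258,238) is clear of the finger.

```bash
python3 - <<'E'
from h import *
print(onz(cam('wrist'),(433.5,120.5),6))
E
```

```text
[655.96191605 -38.03690903   6.        ]
```

play_rows --plan '[{"dx": -1.5, "dy": 1.5, "dz": 30, "rx": 0, "ry": 0, "rz": 0}, {"dx": -1.5, "dy": 1.5, "dz": 55, "rx": 0, "ry": 0, "rz": 0}, {"dx": -1.5, "dy": 1.5, "dz": 72, "rx": 0, "ry": 0, "rz": 0}, {"dx": -1.5, "dy": 1.5, "dz": 82, "rx": 0, "ry": 0, "rz": 0}, {"dx": -1.5, "dy": 1.5, "dz": 87, "rx": 0, "ry": 0, "rz": 0}, {"dx": -1.5, "dy": 1.5, "dz": 88.5, "rx": 0, "ry": 0, "rz": 0}, {"dx": -1.5, "dy": 1.5, "dz": 88.5, "rx": 0, "ry": 0, "rz": 0}, {"dx": -1.5, "dy": 1.5, "dz": 88.5, "rx": 0, "ry": 0, "rz": 0}]'

```text
time: 14.92
ee_pos: [677.0, -143.8, 52.5]
eef_rot: [0.221, 0.975, 0.0, 0.001]
force: [-0.0, 0.5, -2.5]
opening: 45.3
grasp_force: 20.0
```

play_rows --plan '[{"dx": 1, "dy": 0, "dz": 0.5, "rx": 0, "ry": 0, "rz": 0}, {"dx": 1, "dy": 0, "dz": 1.2, "rx": 0, "ry": 0, "rz": 0}, {"dx": 1, "dy": 0, "dz": 1.2, "rx": 0, "ry": 0, "rz": 0}, {"dx": 1, "dy": 0, "dz": 1.2, "rx": 0, "ry": 0, "rz": 0}]'

```text
time: 15.42
ee_pos: [676.0, -143.4, 51.7]
eef_rot: [0.221, 0.975, -0.0, 0.0]
force: [-2.0, 0.1, 6.4]
opening: 45.0
grasp_force: 20.0
```

play_rows --plan '[{"dx": 0, "dy": 0, "dz": 0, "rx": 0, "ry": 0, "rz": 0}, {"dx": 0, "dy": 0, "dz": 0, "rx": 0, "ry": 0, "rz": 0}, {"dx": 0, "dy": 0, "dz": 0, "rx": 0, "ry": 0, "rz": 0}, {"dx": 0, "dy": 0, "dz": 0, "rx": 0, "ry": 0, "rz": 0}, {"dx": 0, "dy": 0, "dz": -10, "rx": 0, "ry": 0, "rz": 0}, {"dx": 0, "dy": 0, "dz": -40, "rx": 0, "ry": 0, "rz": 0}, {"dx": 0, "dy": 0, "dz": -80, "rx": 0, "ry": 0, "rz": 0}, {"dx": 0, "dy": 0, "dz": -130, "rx": 0, "ry": 0, "rz": 0}, {"dx": 0, "dy": 0, "dz": -150, "rx": 0, "ry": 0, "rz": 0}, {"dx": 0, "dy": 0, "dz": -150, "rx": 0, "ry": 0, "rz": 0}]' --fingers 0.75

```text
time: 16.68
ee_pos: [677.0, -143.4, 203.3]
eef_rot: [0.221, 0.975, 0.0, 0.002]
force: [-0.5, -0.0, 0.2]
opening: 66.2
grasp_force: 0.0
```

```bash
python3 w.py w7 |egrep -v 'orange|blue'; python3 to.py 456,194.5,200
```

```text
16.675 [ 677.  -143.4  203.3] [2.212e-01 9.752e-01 3.000e-04 2.300e-03] 66.2 [-0.5 -0.   0.2]
red [317.9 203.1] [304, 188, 29, 31, 739] [ 697.4 -153.5] [ 687.9 -148.9] [ 686.4 -148.2] [ 676.4 -143.4]
red [259.4 228.2] [244, 213, 32, 31, 755] [ 695.6 -219.7] [ 686.3 -207.3] [ 684.9 -205.3] [ 675.1 -192.3]
456,194.5,200 tool shift [344.1 210.1   1. ]
yaw 64.46 z [ 1.2e-03 -3.0e-04 -1.0e+00] q7 1.02
```

play_rows --plan '[{"dx": 30, "dy": 18, "dz": 0, "rx": 0, "ry": 0, "rz": 0}, {"dx": 70, "dy": 43, "dz": 0, "rx": 0, "ry": 0, "rz": 0}, {"dx": 115, "dy": 70, "dz": 0, "rx": 0, "ry": 0, "rz": 0}, {"dx": 160, "dy": 98, "dz": 0, "rx": 0, "ry": 0, "rz": 0}, {"dx": 205, "dy": 125, "dz": 0, "rx": 0, "ry": 0, "rz": 0}, {"dx": 250, "dy": 153, "dz": 0, "rx": 0, "ry": 0, "rz": 0}, {"dx": 295, "dy": 180, "dz": 10, "rx": 0, "ry": 0, "rz": 0}, {"dx": 330, "dy": 201, "dz": 25, "rx": 0, "ry": 0, "rz": 0}, {"dx": 344, "dy": 210, "dz": 40, "rx": 0, "ry": 0, "rz": 0}, {"dx": 344, "dy": 210, "dz": 40, "rx": 0, "ry": 0, "rz": 0}, {"dx": 344, "dy": 210, "dz": 40, "rx": 0, "ry": 0, "rz": 0}]' --fingers 1

```text
time: 18.1
ee_pos: [456.3, 193.2, 160.5]
eef_rot: [0.222, 0.975, -0.001, -0.0]
force: [0.6, -0.4, 0.6]
opening: 88.3
grasp_force: 0.0
```

```bash
python3 w.py w8 beaker_c|grep -v blue; python3 to.py 456,194.5,47
```

```text
18.1 [456.3 193.2 160.5] [ 2.217e-01  9.751e-01 -6.000e-04 -1.000e-04] 88.3 [ 0.6 -0.4  0.6]
beaker_c 0.66 [315.9 204.4] [317.1 203.6] [458.4 190.9  35. ]
orange [169.8 245.3] [149, 229, 55, 43, 1127] [443.1  49.2] [436.8  72.6] [435.8  76.3] [429.2 100.9]
456,194.5,47 tool shift [  1.3   0.9 113.9]
yaw 64.32 z [ 7.e-04 -4.e-04 -1.e+00] q7 0.3
```

View pics/w8.png

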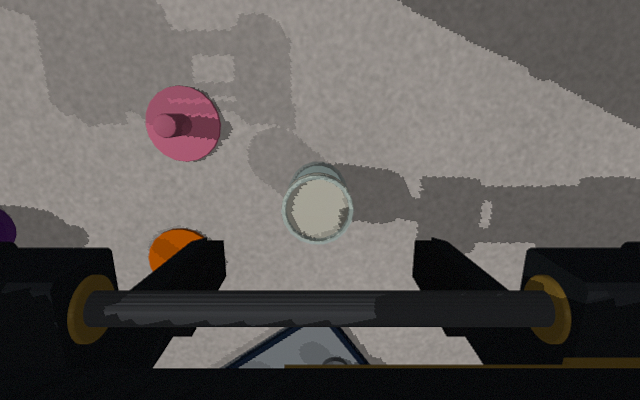

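```bash
python3 - <<'E'
from h import *
k=cam('wrist');p=onz(k,(318.5,209.5),70);print(p)
import subprocess;print(subprocess.run(['python3','to.py',f'{p[0]},{p[1]},47'],capture_output=True,text=True).stdout)
E
```

```text
[454.88120628 194.17178979  70.        ]
454.88120627618315,194.17178978762362,47 tool shift [2.200e+00 1.000e-01 1.139e+02]
yaw 64.32 z [ 7.e-04 -4.e-04 -1.e+00] q7 0.3
```

The beaker rim is centred at (318,209), in line with the jaws.

play_rows --plan '[{"dx": 2, "dy": 0, "dz": 30, "rx": 0, "ry": 0, "rz": 0}, {"dx": 2, "dy": 0, "dz": 60, "rx": 0, "ry": 0, "rz": 0}, {"dx": 2, "dy": 0, "dz": 90, "rx": 0, "ry": 0, "rz": 0}, {"dx": 2, "dy": 0, "dz": 108, "rx": 0, "ry": 0, "rz": 0}, {"dx": 2, "dy": 0, "dz": 114, "rx": 0, "ry": 0, "rz": 0}, {"dx": 2, "dy": 0, "dz": 114, "rx": 0, "ry": 0, "rz": 0}]'

```text
time: 18.95
ee_pos: [454.6, 194.9, 46.9]
eef_rot: [0.222, 0.975, 0.0, 0.0]
force: [1.0, 1.4, 0.5]
opening: 88.5
grasp_force: 0.0
```

play_rows --plan '[{"dx": 0, "dy": 0, "dz": 0, "rx": 0, "ry": 0, "rz": 0}, {"dx": 0, "dy": 0, "dz": 0, "rx": 0, "ry": 0, "rz": 0}, {"dx": 0, "dy": 0, "dz": 0, "rx": 0, "ry": 0, "rz": 0}, {"dx": 0, "dy": 0, "dz": 0, "rx": 0, "ry": 0, "rz": 0}, {"dx": 0, "dy": 0, "dz": 0, "rx": 0, "ry": 0, "rz": 0}, {"dx": 0, "dy": 0, "dz": 0, "rx": 0, "ry": 0, "rz": 0}, {"dx": 0, "dy": 0, "dz": 0, "rx": 0, "ry": 0, "rz": 0}, {"dx": 0, "dy": 0, "dz": 0, "rx": 0, "ry": 0, "rz": 0}]' --fingers 0.45 --grip_force 15

```text
time: 19.95
ee_pos: [454.0, 195.2, 46.9]
eef_rot: [0.221, 0.975, -0.0, 0.0]
force: [-0.8, -0.9, 5.3]
opening: 48.8
grasp_force: 15.0
```

```bash
python3 to.py 455,194,167 656,-39,167 656,-39,54
```

```text
455,194,167 tool shift [  -1.4   -0.7 -120.1]
656,-39,167 tool shift [-283.2 -124.2 -120.1]
656,-39,54 tool shift [-283.2 -124.2   -7.1]
yaw 64.45 z [ 0.e+00 -2.e-04 -1.e+00] q7 0.22
```

play_rows --plan '[{"dx": 0, "dy": 0, "dz": -15, "rx": 0, "ry": 0, "rz": 0}, {"dx": 0, "dy": 0, "dz": -50, "rx": 0, "ry": 0, "rz": 0}, {"dx": 0, "dy": 0, "dz": -90, "rx": 0, "ry": 0, "rz": 0}, {"dx": -20, "dy": -9, "dz": -115, "rx": 0, "ry": 0, "rz": 0}, {"dx": -65, "dy": -28, "dz": -120, "rx": 0, "ry": 0, "rz": 0}, {"dx": -115, "dy": -50, "dz": -120, "rx": 0, "ry": 0, "rz": 0}, {"dx": -165, "dy": -72, "dz": -120, "rx": 0, "ry": 0, "rz": 0}, {"dx": -210, "dy": -92, "dz": -120, "rx": 0, "ry": 0, "rz": 0}, {"dx": -250, "dy": -110, "dz": -120, "rx": 0, "ry": 0, "rz": 0}, {"dx": -274, "dy": -120, "dz": -120, "rx": 0, "ry": 0, "rz": 0}, {"dx": -283, "dy": -124, "dz": -120, "rx": 0, "ry": 0, "rz": 0}, {"dx": -283, "dy": -124, "dz": -120, "rx": 0, "ry": 0, "rz": 0}]'

```text
time: 21.45
ee_pos: [655.6, -38.2, 166.8]
eef_rot: [0.221, 0.975, 0.0, -0.0]
force: [-0.0, 0.3, -0.9]
opening: 49.3
grasp_force: 15.0
```

play_rows --plan '[{"dx": 0, "dy": 0, "dz": 0, "rx": 0, "ry": 0, "rz": 0}, {"dx": 0, "dy": 0, "dz": 0, "rx": 0, "ry": 0, "rz": 0}, {"dx": 0, "dy": 0, "dz": 0, "rx": 0, "ry": 0, "rz": 0}]'

```text
time: 21.82
ee_pos: [655.7, -37.8, 166.8]
eef_rot: [0.22, 0.975, 0.0, -0.0]
force: [-0.6, -0.7, -0.6]
opening: 48.8
grasp_force: 15.0
```

```bash
python3 to.py 656,-39,54; python3 w.py w9|egrep -v orange; python3 - <<'E'
from h import *
k=cam('wrist')
t=np.linspace(0,6.28,60)
P=np.array([proj(k,[656+38*np.cos(a),-39+38*np.sin(a),6]) for a in t]);print(P.min(0),P.max(0))
E
```

```text
656,-39,54 tool shift [ -0.8  -1.  112.8]
yaw 64.52 z [-2.e-04  2.e-04 -1.e+00] q7 0.81
21.825 [655.7 -37.8 166.8] [ 2.205e-01  9.754e-01  1.000e-04 -1.000e-04] 48.8 [-0.6 -0.7 -0.6]
blue [515.2  67.7] [493, 46, 45, 43, 1498] [632.4 150.5] [627.6 129.3] [626.9 126. ] [621.8 103.7]
blue [461.2 122.9] [439, 105, 45, 38, 1371] [655.1  96.3] [647.2  82.3] [646.   80.2] [637.8  65.4]
[274.78534761 147.75131842] [360.36321411 231.26856882]
```

View pics/w9.png

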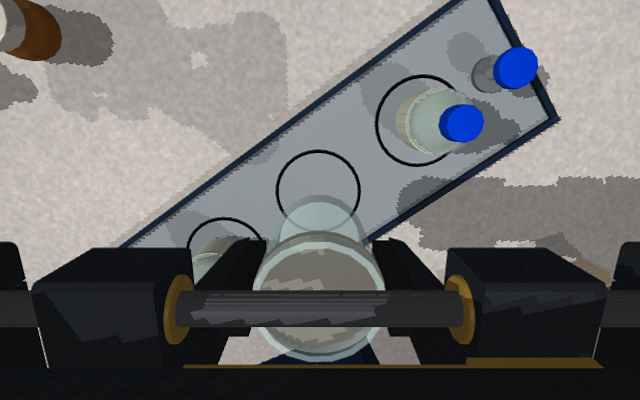

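The ring (276–361) matches prediction, and the blue-capped bottle stands in its ring.

play_rows --plan '[{"dx": 0, "dy": -0.5, "dz": 35, "rx": 0, "ry": 0, "rz": 0}, {"dx": 0, "dy": -0.5, "dz": 70, "rx": 0, "ry": 0, "rz": 0}, {"dx": 0, "dy": -0.5, "dz": 95, "rx": 0, "ry": 0, "rz": 0}, {"dx": 0, "dy": -0.5, "dz": 108, "rx": 0, "ry": 0, "rz": 0}, {"dx": 0, "dy": -0.5, "dz": 112, "rx": 0, "ry": 0, "rz": 0}, {"dx": 0, "dy": -0.5, "dz": 114.3, "rx": 0, "ry": 0, "rz": 0}, {"dx": 0, "dy": -0.5, "dz": 114.3, "rx": 0, "ry": 0, "rz": 0}, {"dx": 0, "dy": -0.5, "dz": 114.3, "rx": 0, "ry": 0, "rz": 0}]'

```text
time: 22.88
ee_pos: [656.2, -39.0, 53.1]
eef_rot: [0.221, 0.975, 0.0, 0.001]
force: [0.4, -0.9, -1.4]
opening: 48.7
grasp_force: 15.0
```

```bash
python3 -c "
from bench import status
print(status.sense()['force'],status.sense()['ee_pos'])"
```

```text
[ 0.41946624 -0.93716102 -1.35937878] [656.18366034 -39.03140579  53.12777184]
```

play_rows --plan '[{"dx": 0, "dy": 0, "dz": 0.8, "rx": 0, "ry": 0, "rz": 0}, {"dx": 0, "dy": 0, "dz": 0.8, "rx": 0, "ry": 0, "rz": 0}, {"dx": 0, "dy": 0, "dz": 0.8, "rx": 0, "ry": 0, "rz": 0}]'

```text
time: 23.25
ee_pos: [656.2, -39.1, 52.9]
eef_rot: [0.221, 0.975, 0.0, 0.001]
force: [-1.5, 0.1, 6.3]
opening: 48.7
grasp_force: 15.0
```

play_rows --plan '[{"dx": 0, "dy": 0, "dz": 0, "rx": 0, "ry": 0, "rz": 0}, {"dx": 0, "dy": 0, "dz": 0, "rx": 0, "ry": 0, "rz": 0}, {"dx": 0, "dy": 0, "dz": 0, "rx": 0, "ry": 0, "rz": 0}, {"dx": 0, "dy": 0, "dz": 0, "rx": 0, "ry": 0, "rz": 0}, {"dx": 0, "dy": 0, "dz": -10, "rx": 0, "ry": 0, "rz": 0}, {"dx": 0, "dy": 0, "dz": -40, "rx": 0, "ry": 0, "rz": 0}, {"dx": 0, "dy": 0, "dz": -80, "rx": 0, "ry": 0, "rz": 0}, {"dx": 0, "dy": 0, "dz": -130, "rx": 0, "ry": 0, "rz": 0}, {"dx": 0, "dy": 0, "dz": -130, "rx": 0, "ry": 0, "rz": 0}]' --fingers 0.8

```text
time: 24.38
ee_pos: [658.7, -38.6, 186.7]
eef_rot: [0.221, 0.975, 0.001, 0.005]
force: [0.4, 0.2, 0.3]
opening: 70.5
grasp_force: 0.0
```

```bash
python3 to.py 463,54,184
```

```text
463,54,184 tool shift [216.6  -0.9   0.9]
yaw 64.44 z [ 9.5e-03  6.0e-04 -1.0e+00] q7 0.82
```

play_rows --plan '[{"dx": 30, "dy": 0, "dz": 0, "rx": 0, "ry": 0, "rz": 0}, {"dx": 75, "dy": 0, "dz": 0, "rx": 0, "ry": 0, "rz": 0}, {"dx": 120, "dy": 0, "dz": 5, "rx": 0, "ry": 0, "rz": 0}, {"dx": 165, "dy": 0, "dz": 20, "rx": 0, "ry": 0, "rz": 0}, {"dx": 200, "dy": 0, "dz": 35, "rx": 0, "ry": 0, "rz": 0}, {"dx": 215, "dy": 0, "dz": 45, "rx": 0, "ry": 0, "rz": 0}, {"dx": 215, "dy": 0, "dz": 45, "rx": 0, "ry": 0, "rz": 0}, {"dx": 215, "dy": 0, "dz": 45, "rx": 0, "ry": 0, "rz": 0}, {"dx": 215, "dy": 0, "dz": 45, "rx": 0, "ry": 0, "rz": 0}]' --fingers 0.7

```text
time: 25.5
ee_pos: [462.9, 53.3, 136.9]
eef_rot: [0.222, 0.975, 0.0, 0.001]
force: [1.1, 0.9, -0.0]
opening: 61.8
grasp_force: 0.0
```

```bash
python3 w.py w10 | egrep -v 'blue|red'; python3 - <<'E'
from h import *
k=cam('wrist');im=cv2.imread('pics/w10.png');hsv=cv2.cvtColor(im,cv2.COLOR_BGR2HSV)
mk=((hsv[...,0]>=5)&(hsv[...,0]<=18)&(hsv[...,1]>150)&(hsv[...,2]>60)).astype(np.uint8);mk[235:]=0
c=max(cv2.findContours(mk,0,2)[0],key=cv2.contourArea);e=cv2.fitEllipse(cv2.convexHull(c));print(e,onz(k,e[0],4))
x,y,w,h=cv2.boundingRect(c);sub=im[y:y+h,x:x+w].max(2)<60
N,_,st,ce=cv2.connectedComponentsWithStats(sub.astype(np.uint8))
for i in range(1,N):
    if st[i,4]>60: print(ce[i]+[x,y],st[i]+[x,y,0,0,0],onz(k,ce[i]+[x,y],25),onz(k,ce[i]+[x,y],38))
E
```

```text
25.5 [462.9  53.3 136.9] [2.217e-01 9.751e-01 3.000e-04 7.000e-04] 61.8 [ 1.1  0.9 -0. ]
orange [314.1 194. ] [276, 159, 77, 74, 3791] [458.6  51.6] [450.4  56.1] [449.2  56.8] [440.5  61.5]
((314.1094970703125, 195.30714416503906), (73.99681854248047, 75.83351135253906), 90.4769515991211) [459.54683035  51.04327271   4.        ]
[313.93870968 203.17741935] [302 187  25  33 620] [460.45740491  50.75219197  25.        ] [457.39579137  52.41692097  38.        ]
```

View pics/w10.png

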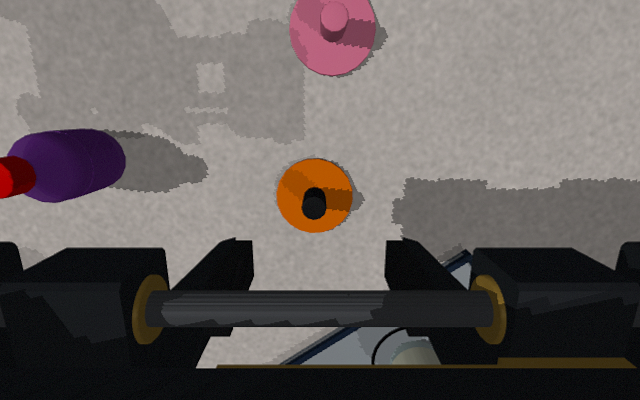

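The orange cover with its black knob is at (314,195), giving a centre of (459.5, 51).

```bash
python3 to.py 459.7,51.2,24
```

```text
459.7,51.2,24 tool shift [  2.   -3.3 112.8]
yaw 64.38 z [ 1.4e-03  3.0e-04 -1.0e+00] q7 0.46
```

play_rows --plan '[{"dx": 2, "dy": -3, "dz": 35, "rx": 0, "ry": 0, "rz": 0}, {"dx": 2, "dy": -3, "dz": 70, "rx": 0, "ry": 0, "rz": 0}, {"dx": 2, "dy": -3, "dz": 95, "rx": 0, "ry": 0, "rz": 0}, {"dx": 2, "dy": -3, "dz": 108, "rx": 0, "ry": 0, "rz": 0}, {"dx": 2, "dy": -3, "dz": 112, "rx": 0, "ry": 0, "rz": 0}, {"dx": 2, "dy": -3, "dz": 112, "rx": 0, "ry": 0, "rz": 0}, {"dx": 2, "dy": -3, "dz": 112, "rx": 0, "ry": 0, "rz": 0}]'

```text
time: 26.42
ee_pos: [459.2, 51.6, 24.5]
eef_rot: [0.221, 0.975, 0.0, 0.0]
force: [0.0, -0.4, -0.2]
opening: 61.4
grasp_force: 0.0
```

play_rows --plan '[{"dx": 0, "dy": 0, "dz": 0, "rx": 0, "ry": 0, "rz": 0}, {"dx": 0, "dy": 0, "dz": 0, "rx": 0, "ry": 0, "rz": 0}, {"dx": 0, "dy": 0, "dz": 0, "rx": 0, "ry": 0, "rz": 0}, {"dx": 0, "dy": 0, "dz": 0, "rx": 0, "ry": 0, "rz": 0}, {"dx": 0, "dy": 0, "dz": 0, "rx": 0, "ry": 0, "rz": 0}, {"dx": 0, "dy": 0, "dz": 0, "rx": 0, "ry": 0, "rz": 0}, {"dx": 0, "dy": 0, "dz": 0, "rx": 0, "ry": 0, "rz": 0}, {"dx": 0, "dy": 0, "dz": 0, "rx": 0, "ry": 0, "rz": 0}]' --fingers 0.1 --grip_force 15

```text
time: 27.42
ee_pos: [458.7, 51.9, 24.6]
eef_rot: [0.221, 0.975, 0.0, 0.0]
force: [-0.6, -0.7, 1.4]
opening: 17.5
grasp_force: 15.0
```

```bash
python3 to.py 460,51,150 656,-39,150 656,-39,102; cat m.py | head -3 >/dev/null; python3 - <<'E'
from h import *
im=imaging.grab_frame('top');cv2.imwrite('pics/t2.png',im[:,:,::-1]);k=cam('top')
d=nets.regions_of('beaker_c','top');print([(np.round(x['uv'],1),x['confidence'],onz(k,x['uv'],45).round(1)) for x in d], proj(k,[656,-39,76]).round(1))
E
```

```text
460,51,150 tool shift [  -1.6   -0.2 -125.4]
656,-39,150 tool shift [-217.2    3.1 -125.4]
656,-39,102 tool shift [-217.2    3.1  -77.4]
yaw 64.46 z [ 1.e-04  1.e-04 -1.e+00] q7 -0.19
[(array([337.8, 146.3]), 0.66, array([660.1, -39.3,  45. ])), (array([300.1, 156. ]), 0.32, array([635.8,  58. ,  45. ]))] [338.1 144.8]
```

play_rows --plan '[{"dx": 0, "dy": 0, "dz": -15, "rx": 0, "ry": 0, "rz": 0}, {"dx": 0, "dy": 0, "dz": -50, "rx": 0, "ry": 0, "rz": 0}, {"dx": 0, "dy": 0, "dz": -90, "rx": 0, "ry": 0, "rz": 0}, {"dx": -10, "dy": 0, "dz": -125, "rx": 0, "ry": 0, "rz": 0}, {"dx": -45, "dy": 1, "dz": -140, "rx": 0, "ry": 0, "rz": 0}, {"dx": -90, "dy": 2, "dz": -140, "rx": 0, "ry": 0, "rz": 0}, {"dx": -135, "dy": 3, "dz": -140, "rx": 0, "ry": 0, "rz": 0}, {"dx": -175, "dy": 3, "dz": -140, "rx": 0, "ry": 0, "rz": 0}, {"dx": -203, "dy": 3, "dz": -140, "rx": 0, "ry": 0, "rz": 0}, {"dx": -217, "dy": 3, "dz": -140, "rx": 0, "ry": 0, "rz": 0}, {"dx": -217, "dy": 3, "dz": -140, "rx": 0, "ry": 0, "rz": 0}, {"dx": -217, "dy": 3, "dz": -140, "rx": 0, "ry": 0, "rz": 0}]'

```text
time: 29.02
ee_pos: [654.7, -38.5, 164.3]
eef_rot: [0.221, 0.975, -0.0, -0.001]
force: [0.3, 0.4, -0.5]
opening: 17.3
grasp_force: 15.0
```

```bash
python3 to.py 656,-39,101; python3 w.py w11 | egrep 'blue|orange'; python3 - <<'E'
from h import *
k=cam('wrist')
t=np.linspace(0,6.28,60)
for z in(6,76):
    P=np.array([proj(k,[656+25*np.cos(a),-39+25*np.sin(a),z]) for a in t]);print(z,P.min(0),P.max(0))
E
```

```text
656,-39,101 tool shift [-1.5  0.2 63.3]
yaw 64.51 z [-1.5e-03  2.0e-04 -1.0e+00] q7 0.57
blue [518.7  68.4] [496, 47, 46, 43, 1525] [632.6 150.9] [627.7 129.3] [626.9 126. ] [621.6 103.4]
blue [464.6 124.2] [442, 106, 46, 38, 1406] [655.6  97. ] [647.6  82.6] [646.3  80.4] [637.8  65.4]
orange [36.9 33.7] [5, 0, 56, 61, 1946] [ 444.8 -184.6] [ 465.  -161.2] [ 468.1 -157.6] [ 489.3 -133. ]
orange [318.4 224.6] [256, 196, 125, 65, 4511] [683.1 -52.2] [671.3 -46.5] [669.5 -45.7] [657.2 -39.7]
6 [290.22294753 164.28877179] [346.8941231  219.52153214]
76 [281.78947006 179.60044029] [355.13662181 249.81108535]
```

View pics/w11.png

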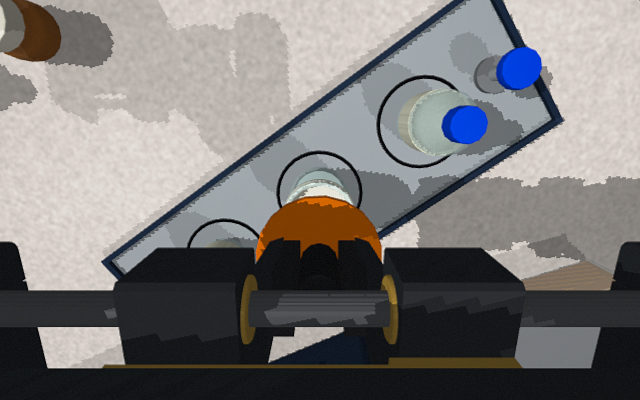

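The cover is held level over the beaker, whose visible edges (about 288–353) line up with prediction.

play_rows --plan '[{"dx": -1, "dy": 1, "dz": 20, "rx": 0, "ry": 0, "rz": 0}, {"dx": -1, "dy": 1, "dz": 40, "rx": 0, "ry": 0, "rz": 0}, {"dx": -1, "dy": 1, "dz": 54, "rx": 0, "ry": 0, "rz": 0}, {"dx": -1, "dy": 1, "dz": 60, "rx": 0, "ry": 0, "rz": 0}, {"dx": -1, "dy": 1, "dz": 63, "rx": 0, "ry": 0, "rz": 0}, {"dx": -1, "dy": 1, "dz": 63.5, "rx": 0, "ry": 0, "rz": 0}, {"dx": -1, "dy": 1, "dz": 63.5, "rx": 0, "ry": 0, "rz": 0}, {"dx": -1, "dy": 1, "dz": 63.5, "rx": 0, "ry": 0, "rz": 0}]'

```text
time: 30.08
ee_pos: [657.4, -38.6, 101.6]
eef_rot: [0.221, 0.975, 0.0, 0.0]
force: [-0.1, -0.5, -0.6]
opening: 17.1
grasp_force: 15.0
```

play_rows --plan '[{"dx": 1, "dy": 0, "dz": 0.5, "rx": 0, "ry": 0, "rz": 0}, {"dx": 1, "dy": 0, "dz": 1.2, "rx": 0, "ry": 0, "rz": 0}, {"dx": 1, "dy": 0, "dz": 1.2, "rx": 0, "ry": 0, "rz": 0}, {"dx": 1, "dy": 0, "dz": 1.2, "rx": 0, "ry": 0, "rz": 0}]'

```text
time: 30.58
ee_pos: [656.4, -38.0, 100.7]
eef_rot: [0.221, 0.975, 0.0, 0.0]
force: [-2.2, -0.3, 5.3]
opening: 17.3
grasp_force: 15.0
```

Contact. Release, rise, and back off for a check.

play_rows --plan '[{"dx": 0, "dy": 0, "dz": 0, "rx": 0, "ry": 0, "rz": 0}, {"dx": 0, "dy": 0, "dz": 0, "rx": 0, "ry": 0, "rz": 0}, {"dx": 0, "dy": 0, "dz": 0, "rx": 0, "ry": 0, "rz": 0}, {"dx": 0, "dy": 0, "dz": 0, "rx": 0, "ry": 0, "rz": 0}, {"dx": 0, "dy": 0, "dz": -10, "rx": 0, "ry": 0, "rz": 0}, {"dx": 0, "dy": 0, "dz": -40, "rx": 0, "ry": 0, "rz": 0}, {"dx": 0, "dy": 0, "dz": -80, "rx": 0, "ry": 0, "rz": 0}, {"dx": 0, "dy": 0, "dz": -120, "rx": 0, "ry": 0, "rz": 0}, {"dx": 0, "dy": 0, "dz": -160, "rx": 0, "ry": 0, "rz": 0}, {"dx": 0, "dy": 0, "dz": -160, "rx": 0, "ry": 0, "rz": 0}, {"dx": 0, "dy": 0, "dz": -160, "rx": 0, "ry": 0, "rz": 0}, {"dx": 0, "dy": 0, "dz": -160, "rx": 0, "ry": 0, "rz": 0}]' --fingers 0.6

```text
time: 32.08
ee_pos: [655.4, -38.4, 258.5]
eef_rot: [0.221, 0.975, -0.0, -0.001]
force: [0.0, 0.7, -1.2]
opening: 53.0
grasp_force: 0.0
```

```bash
python3 w.py w12; python3 - <<'E'
from h import *
k=cam('wrist');im=cv2.imread('pics/w12.png').copy()
t=np.linspace(0,6.28,60)
def circ(c,r,z,col):
    P=np.array([proj(k,[c[0]+r*np.cos(a),c[1]+r*np.sin(a),z]) for a in t]);cv2.polylines(im,[P.round().astype(int)],True,col,1)
for c in((656,-39),(638.5,65),(676,-143)):circ(c,38,6,(255,0,255))
circ((656,-39),31,81,(0,255,0));circ((656,-39),25,6,(255,255,0))
s=cv2.imread('pics/side0.png');sd=imaging.grab_frame('side')[:,:,::-1]
cv2.imwrite('pics/f.png',np.vstack([cv2.resize(im[0:260],(640,260)),sd[140:340,:]]))
E
```

```text
32.075 [655.4 -38.4 258.5] [ 2.210e-01  9.753e-01 -4.000e-04 -1.200e-03] 53.0 [ 0.   0.7 -1.2]
blue [462.9  80.4] [447, 65, 32, 31, 759] [631.1 145. ] [627.6 129.3] [627.1 126.9] [623.3 110.5]
blue [418.9 120.3] [405, 108, 29, 26, 608] [649.9  87.1] [644.4  77.3] [643.6  75.8] [637.9  65.5]
blue [616.4 216.3] [587, 177, 53, 83, 2290] [854.9 259.3] [828.7 232. ] [824.7 227.9] [797.2 199.2]
red [194.  266.8] [184, 256, 24, 25, 411] [ 695.1 -229.3] [ 685.1 -207. ] [ 683.5 -203.6] [ 673.  -180.3]
orange [107.9  54.6] [89, 28, 31, 46, 496] [ 444.9 -185.7] [ 460.2 -167.9] [ 462.6 -165.2] [ 478.7 -146.4]
orange [319.7 187.6] [287, 157, 66, 64, 2853] [671.4 -45. ] [663.8 -41.4] [662.6 -40.9] [654.6 -37.1]
```

View pics/f.png

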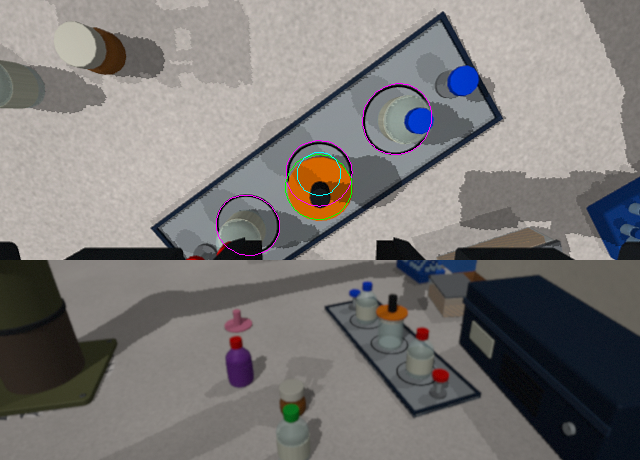

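Everything is in place. The overlaid rings match the painted ones, both bottles are inside their rings, the cover (319,188) sits centred and level on the beaker, and the jar and green-capped bottle haven't moved.

```bash
python3 -c "
from bench import hand_in
print(hand_in())"
```

```text
the job is handed in; nothing more can be done
None
```

The job is handed in at about 32 s: both bottles are on the seats next to their own markers and the beaker is on the middle seat with the cover centred on top; the final images showed everything in place, but hand-in gave no verdict.

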